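# Hold a sprung bushing down for the retaining clip

## Robot

A 7-joint arm with a two-finger parallel gripper is mounted at the origin on the work surface. World frame = base frame: x ahead of the robot, y to its left, z up, the work surface at z = 0. Lengths are in mm, angles in rad, forces in N, time in s.
With the tool pointing down it reaches from about 425 to 975 mm from the base axis. Payload 16.7 kg.
Tool frame: the origin (TCP) lies on the centre line of the jaws, within the pads' length; the fingertips stand 17 mm ahead of it and the grasp point (between the pads) lies 2 mm behind it (manip.tip_extent is the distance from the TCP to the fingertips, in mm); z points along the fingers, y is the line along which they close (so a half turn about z gives the same grasp; the last joint's range is limited). The gripper opens to 85 mm and grips with 20 to 120 N. Pads are 22 mm wide; open, the fingers measure 114 mm over their backs; the gripper's body (76 mm by 85 mm) begins 54 mm behind the grasp point. The pads swing forward as they close: fully open they stand 13 mm farther back than shut.
Start: joints at [-1.458, 0.426, 0.074, 1.606, -0.034, 1.111, -0.067], TCP at [174.711, 651.961, 248.302] pointing down, gripper open.
Joint ranges: [-2.85, 2.85], [-0.5, 2.14], [-1.23, 1.37], [0.21, 2.46], [-1.02, 4.16], [0.16, 2.05], [-2.73, 2.73]. Speed limits (rad/s): [1.89, 1.89, 2.39, 2.39, 3.01, 3.01, 3.01].

## Interface

Orientations are given as [roll, pitch, yaw] about the fixed x, y, z axes, in that order (R = Rz(yaw) Ry(pitch) Rx(roll)).
In Python, from rig import sensors, optics, ticket, manip gives the robot as it stands.
- The arm moves only by the tool apply_moves, never from a script. Its argument "deltas" is a list of rows, each an object with "translation": the shift along the tool's x, y, z in m, a list of three; "twist": the turn, a rotation vector about the tool's x, y, z in degrees, a list of three; "gripper": the opening, from 0 (shut) to 1 (fully open). In form: [{"translation": [x, y, z], "twist": [ax, ay, az], "gripper": gripper}, ...]. A call has 1 to 8 rows; each row shifts and turns the commanded pose from where the row before left it, along the tool's axes as they then stand; what a row does not reach is not made up. A row lasts 1/10 s, in which the tool goes at most 50 mm and 8.59 degrees, less where a joint would pass 70% of its speed; a pose out of reach is approached as far as the arm can. A call with a gripper value outside its range is refused whole. The fingers move at their own pace and stop on an object; "squeeze" is the grip in N (left out, the last holds). Time passes only in rows, so rows that do not move let the fingers close. It gives the time, the measured TCP pose, the force, the opening and the grip force at its end, in the units of the state.
- sensors.observe(): the state, without advancing time (a new reading comes with each control period).
- optics.camera(name): name is "scene" or "top"; returns the picture (480x640x3 uint8, blue, green, red); there is no depth.
- optics.get_calibration(name): a dict with "camera_matrix" (3x3 intrinsics, pixels), "k1" (the pictures are not rectified: a ray, as slopes to the right and down, at radius r is drawn at 1 + k1 r^2 times it, then the intrinsics apply), "rvec" (rotation vector, rad) and "tvec" (3), from world to camera coordinates, as OpenCV has them. Camera axes: x right, y down, z forward; pixel columns grow to the right and rows downward; lengths in mm; the calibration is good to about 2 mm. A picture is of the moment at which its call begins. get_calibration takes no time and is no camera call.
- ticket.close_job(): hands the job in; it is judged then, once.
The state is a dict: "clock": time; "joints": joint angles; "joint_vel": joint speeds; "effort": joint torques, N m; "tcp_pos": TCP position; "orientation": TCP orientation; "force": force on the tool from outside, world axes, zero at the start; "moment": the same for the moment, N m; "gripper_width": finger opening in mm; "finger_force": force on a finger pad.
Only numpy, scipy, OpenCV 4.12 (cv2) and the standard library are available. Lean on these libraries where they do the work, as an engineer would, in place of code of your own. Each camera call takes 0.05 s, during which the arm holds its last target. There are 200 camera calls.

## Task

Assemble the instrument stand: thread the plain spacer sleeve onto the upright post, all the way down onto the sprung seat, then the flanged bushing on top of it, flange down. With the gripper press the bushing straight down with a steady 10 N or so, which brings its top face clearly (about 4 mm) below the dark groove in the post so that a colleague can slip in the retaining clip; hold it still there for a few seconds and finish while still holding it pressed - do not let go, do not squash the spring solid, and leave the other things on the bench where they are.

Things in the scene. Friction and masses are not known exactly. Their poses are not given: they have to be found in the camera images.
- stand: Fixed stand: round grey base, 130 mm across, 14 mm thick, with a 16 mm steel post upright in its centre and round it a coil spring carrying the sprung seat. Origin: centre of the base's underside on the bench, z up along the post. The post's top is 117 mm above the bench, its last 10 mm a cone narrowing to 8 mm. The dark clip groove round the post lies 99.5 to 103.5 mm above the bench.
- post_tip (a point): Centre of the top of the post (on its axis, 117 mm above the bench).
- seat_top (a point): Point on the post's axis at the top face of the sprung seat (a dark steel disc 42 mm across, 6 mm thick); 50 mm above the bench when unloaded, goes down with the seat.
- seat (a joint): Downward travel of the sprung seat in m: 0 unloaded, 0.024 at its bottom stop. Spring: preload 2.6 N, then 650 N/m. With spacer and bushing on it, pressing the bushing on the spacer with 7.5 N gives about 0.0085, 10 N 0.0125, 12.5 N 0.0165; beyond 0.020 counts as squashed solid.
- spacer: Loose plain aluminium sleeve, outside diameter 40 mm, height 30 mm, bore 18.5 mm right through, about 50 g, standing on the bench. Origin: centre of its underside, z along the bore. Both ends are alike.
- hub: Loose flanged aluminium bushing standing on its flange (60 mm across, 6 mm thick); above it a barrel 32 mm across, 22 mm high (28 mm in all); bore 18.5 mm right through; about 110 g. Origin: centre of the flange's underside, z up along the bore. Grip the barrel, fingertips just above the flange. Resting on the spacer, spring unloaded, its top is 108 mm above the bench, hiding the groove.
- reagent: Bystander: amber glass bottle with black cap, 56 mm across, 100 mm high; origin centre of its underside. Leave alone.
- jar: Bystander: small white jar, 52 mm across, 75 mm high; origin centre of its underside. Leave alone.
- driver: Bystander: screwdriver lying on the bench, 160 mm long along its x axis. Leave alone.
- dish: Bystander: white porcelain dish, 68 mm across, 14 mm high, with retaining clips in it; origin centre of its underside. Leave alone.
There are look-alikes about, which are no part of the job. Leave any blue look-alike of the hub alone.

How it is judged (in metres and radians):
On the way, in this order (a step that is already met when the one before it is completed fails the run):
1. the spacer is on the post, down on the sprung seat (horizontal distance between spacer and post_tip below 0.004 m and angle between spacer's own z axis and vertical below 0.1 rad and z of spacer in the frame of seat_top between -0.004 and 0.004 m), for 0.2 s.
2. the bushing is threaded onto the post above the spacer, flange down (horizontal distance between hub and post_tip below 0.004 m and angle between hub's own z axis and vertical below 0.1 rad and z of hub in the frame of stand below 0.1 m), for 0.1 s.
3. the bushing is pressed down with 7.5 to 12.5 N and held there for a second (contact force between hub and spacer between 7.5 and 12.5 N and value of joint seat between 0.0085 and 0.0165 m and contact force between the fingers and hub above 3 N), for 1 s.
At the end, for the whole second after the job is handed in: Spacer (within 4 mm of the seat) and bushing upright on the post, within 4 mm of its axis; the fingers still push the bushing (over 3 N), it presses the spacer with 7.5 to 12.5 N, seat 8.5 to 16.5 mm down and still, bushing underside under 71.5 mm, through the last second (all of step 1 and all of step 2 and all of step 3 and z of hub in the frame of stand below 0.0715 m and velocity of joint seat between -0.01 and 0.01 m/s); the arm keeps its last pose, push and grip.
It fails at once if the spring is squashed solid (seat over 20 mm down) (value of joint seat above 0.02 m).
It fails at once if a bystander is shifted by over 25 mm or lifted or tipped (distance of any of reagent, jar, driver, dish from where it was at the start of the episode above 0.025 m or angle between any of reagent, jar, dish's own z axis and vertical above 0.5 rad).
It also fails if it takes over 64 s, if anything falls off the work surface, if the arm or the gripper's body presses on something with over 40 N, if the wrist force passes 120 N, or if a joint passes its speed limit or range.

## Working session

There is one attempt and no reset: what is moved stays moved. The work goes in short steps, Python scripts to look and compute and a tool call to move; the robot and the scene stay as the last step left them, time stands still between calls to the robot, and variables do not carry over. Pictures are saved under pics/ and viewed, at most 10 in all, crops included, and the job is handed in when it is done.

Besides the shell and the picture viewer there is one more tool, called after ">>>" by a JSON object that holds its "fn" and its "kwargs". apply_moves: Moves the arm, as the interface text tells. Its arguments: {"type":"object","properties":{"deltas":{"type":"array"},"squeeze":{"type":"number"}},"required":["deltas"]}

```bash
ls; mkdir -p pics; python3 - <<'E'
from rig import sensors, optics, manip
import cv2
for n in("scene","top"):
    cv2.imwrite(f"pics/{n}0.png",optics.camera(n)); print(n,optics.get_calibration(n))
print(sensors.observe()); print(dir(manip),manip.tip_extent)
E
```

```text
pics
scene {'camera_matrix': array([[473.2821063 ,   0.        , 313.87016264],
       [  0.        , 473.2821063 , 243.53315235],
       [  0.        ,   0.        ,   1.        ]]), 'k1': 0.037692851211899046, 'rvec': array([ 2.49662437,  0.82648953, -0.23361982]), 'tvec': array([-461.65399222, -246.11716923, 1206.9571649 ])}
top {'camera_matrix': array([[467.16799979,   0.        , 314.24207283],
       [  0.        , 467.16799979, 240.4688349 ],
       [  0.        ,   0.        ,   1.        ]]), 'k1': 0.020021683526615063, 'rvec': array([ 2.17569372, -2.12861573,  0.16884055]), 'tvec': array([ -14.09477552,  607.62574815, 1018.64849822])}
{'clock': 0.1, 'joints': array([-1.45852051,  0.42665199,  0.07386612,  1.60654318, -0.03413679,
        1.11079337, -0.06708796]), 'joint_vel': array([ 0.00014022, -0.00061762,  0.00184967, -0.00122932,  0.00113916,
       -0.00045899, -0.00030306]), 'effort': array([ 8.20034853e-03, -9.51538038e+01,  3.77216130e+00, -4.64404750e+01,
        1.97885872e-02,  6.53504554e-03, -1.62218271e-05]), 'tcp_pos': array([174.61904605, 651.66316014, 247.69256584]), 'orientation': array([-3.14045728e+00,  5.09545882e-05,  2.87976897e+00]), 'force': array([-0.31975624, -0.56638938,  0.38272244]), 'moment': array([ 0.03120318, -0.01595701,  0.04504683]), 'finger_force': 0.0, 'gripper_width': 85.23809098357634}
['IKError', '__class__', '__delattr__', '__dict__', '__dir__', '__doc__', '__eq__', '__format__', '__ge__', '__getattribute__', '__getstate__', '__gt__', '__hash__', '__init__', '__init_subclass__', '__le__', '__lt__', '__module__', '__ne__', '__new__', '__reduce__', '__reduce_ex__', '__repr__', '__setattr__', '__sizeof__', '__str__', '__subclasshook__', '__weakref__', 'tip_extent'] 17.0
```

View pics/scene0.png

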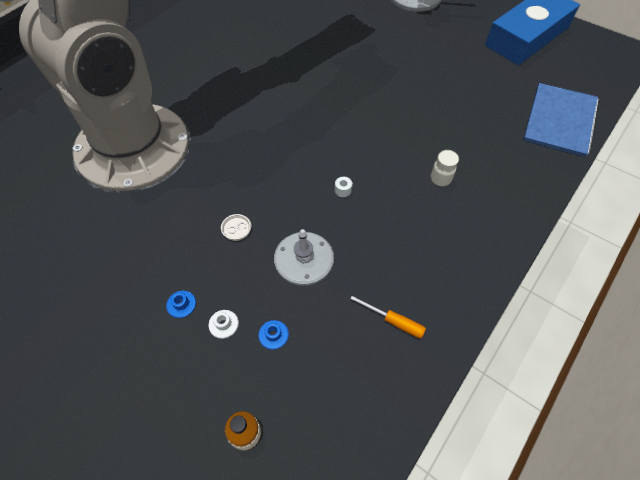

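View pics/top0.png

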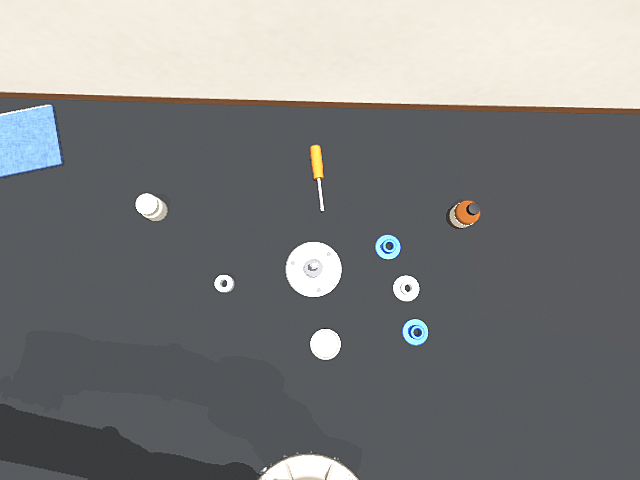

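The scene view shows the stand at (304,258), a white sleeve at (343,186), a white flanged bushing at (223,323), and blue look-alikes at (181,303) and (273,334). In the top view they are at (313,268), (224,283) and (406,288), with the blue ones at (388,246) and (415,332). The hub must be the aluminium (white) one between the two blue ones, and the only plain sleeve is the spacer. I'll confirm both in one enlarged crop.

```bash
python3 - <<'E'
import cv2,numpy as np
s=cv2.imread("pics/scene0.png");t=cv2.imread("pics/top0.png")
def c(im,x,y,r=22): return cv2.resize(im[y-r:y+r,x-r:x+r],(264,264),interpolation=cv2.INTER_CUBIC)
o=np.vstack([np.hstack([c(s,343,186),c(s,223,323),c(s,304,252,32)]),np.hstack([c(t,224,283),c(t,406,288),c(t,313,268,32)])])
cv2.imwrite("pics/crop1.png",o)
E
cat > h.py <<'E'
import numpy as np,cv2
from rig import optics
class Cam:
    def __init__(s,n):
        c=optics.get_calibration(n); s.K=c["camera_matrix"];s.k=c["k1"];s.R=cv2.Rodrigues(c["rvec"])[0];s.t=c["tvec"]
        s.rv=c["rvec"]; s.C=-s.R.T@s.t
    def ray(s,p):
        u=cv2.undistortPoints(np.array([[p]],float),s.K,np.array([s.k,0,0,0.]))[0,0]
        d=s.R.T@np.array([u[0],u[1],1]); return d/np.linalg.norm(d)
    def plane(s,p,z):
        d=s.ray(p); return s.C+d*(z-s.C[2])/d[2]
    def proj(s,X): return cv2.projectPoints(np.array([X],float),s.rv,s.t,s.K,np.array([s.k,0,0,0.]))[0][0,0]
def tri(a,pa,b,pb):
    A=np.stack([a.ray(pa),-b.ray(pb)],1); k=np.linalg.lstsq(A,b.C-a.C,rcond=None)[0]
    P=a.C+k[0]*A[:,0];Q=b.C-k[1]*A[:,1]; return (P+Q)/2,np.linalg.norm(P-Q)
E
```

```text
(no output)
```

View pics/crop1.png

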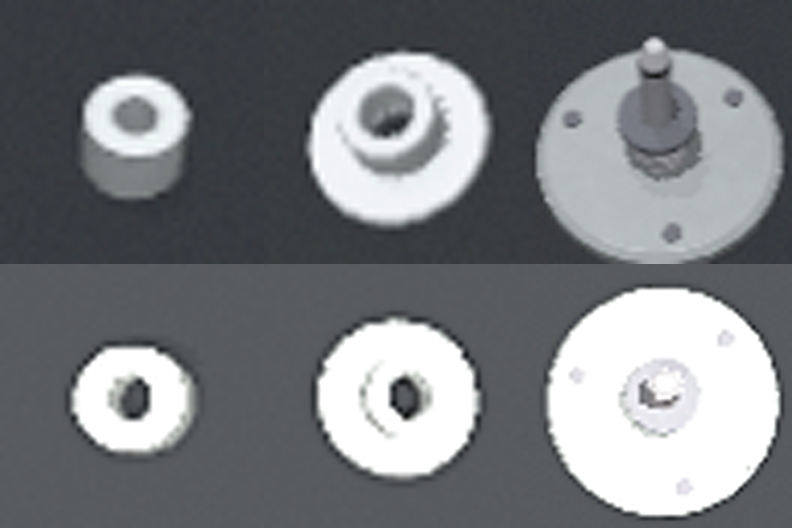

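The crop confirms it. Left is a plain white sleeve, the spacer. Middle is an uncoloured flanged bushing standing flange down, the hub. Right is the post with the dark seat, tip at about crop px (655,45) in scene and (663,383) in top. Next I'll measure them.

```bash
cat > m.py <<'E'
from h import *
s=cv2.imread("pics/scene0.png");t=cv2.imread("pics/top0.png")
S,T=Cam("scene"),Cam("top")
def ell(im,x,y,r,th,f=8,seed=None):
    g=cv2.cvtColor(im[y-r:y+r,x-r:x+r],cv2.COLOR_BGR2GRAY); g=cv2.resize(g,None,fx=f,fy=f,interpolation=cv2.INTER_CUBIC)
    cs,_=cv2.findContours((g>th).astype(np.uint8),cv2.RETR_EXTERNAL,cv2.CHAIN_APPROX_NONE)
    c=cv2.convexHull(max(cs,key=cv2.contourArea)); e=cv2.fitEllipse(c)
    k=lambda p:np.array([x-r+(p[0]+.5)/f-.5,y-r+(p[1]+.5)/f-.5])
    return k(e[0]),np.array(e[1])/f
E
python3 - <<'E'
from m import *
np.set_printoptions(precision=1,suppress=True)
def rep(n,a,b): print(n,a[0],a[1],b[0],b[1],*tri(S,a[0],T,b[0]))
for ths in(180,200):
  for tht in(150,225,245): rep(f"spacer top {ths} {tht}",ell(s,343,186,22,ths),ell(t,224,283,22,tht))
rep("hub flange",ell(s,223,323,22,130),ell(t,406,288,22,150))
rep("base",ell(s,304,258,40,105),ell(t,313,268,40,150))
f=264/64
k=lambda u,v,x,y:np.array([x-32+(u+.5)/f-.5,y-32+(v+.5)/f-.5])
print("tip",tri(S,k(655-528,45,304,252),T,k(663-528,383-264,313,268)))
print("seat",tri(S,k(657-528,116,304,252),T,k(661-528,396-264,313,268)))
f=264/44
k=lambda u,v,x,y:np.array([x-22+(u+.5)/f-.5,y-22+(v+.5)/f-.5])
print("hub top bore",tri(S,k(387-264,109,223,323),T,k(410-264,395-264,406,288)))
print("spacer bore",tri(S,k(134,114,343,186),T,k(131,397-264,224,283)))
for n,z,X in(("base",14,0),):pass
E
```

```text
spacer top 180 150 [343.2 183. ] [13.3 16.9] [223.7 283.1] [18.1 20.3] [508.5 203.1  30. ] 2.7010634899848234
spacer top 180 225 [343.2 183. ] [13.3 16.9] [223.3 282.9] [17.5 18.5] [508.6 203.7  29.6] 1.9034566837863378
spacer top 180 245 [343.2 183. ] [13.3 16.9] [223.3 282.9] [17.2 18.1] [508.6 203.8  29.5] 1.7896310446777746
spacer top 200 150 [343.1 182.9] [13.  16.5] [223.7 283.1] [18.1 20.3] [508.4 203.1  30.3] 2.6147666983426703
spacer top 200 225 [343.1 182.9] [13.  16.5] [223.3 282.9] [17.5 18.5] [508.5 203.7  29.8] 1.8172805554999916
spacer top 200 245 [343.1 182.9] [13.  16.5] [223.3 282.9] [17.2 18.1] [508.5 203.7  29.8] 1.7034743086441513
hub flange [222.9 323.5] [27.8 31.1] [405.8 287.9] [26.2 27.2] [ 507.2 -216.5    4.4] 1.2049465934857995
base [303.5 257.2] [54.4 59.6] [313.2 268.9] [55.8 56.6] [546.5   0.4   8. ] 1.611589740057838
tip (array([546.7,   1.3, 116.8]), np.float64(1.500299956996054))
seat (array([545.9,   1.4,  47.4]), np.float64(0.9953873533140842))
hub top bore (array([ 507.3, -215.9,   29.2]), np.float64(1.585846240821366))
spacer bore (array([508.6, 202.9,  32.1]), np.float64(1.2527226576043924))
```

Measured positions: spacer (508.5, 203.5), top at about 30; hub (507.2, −216.2), top at about 28; post axis (546.5, 1), tip at about 117. These heights agree with the text. Now I'll move to above the spacer.

>>> {"fn": "apply_moves", "kwargs": {"deltas": [{"translation":[0,0,0],"twist":[0,0,-7.5],"gripper":1},{"translation":[0,0,0],"twist":[0,0,-7.5],"gripper":1},{"translation":[-0.028,-0.037,0],"twist":[0,0,0],"gripper":1},{"translation":[-0.028,-0.037,0],"twist":[0,0,0],"gripper":1},{"translation":[-0.028,-0.037,0],"twist":[0,0,0],"gripper":1},{"translation":[-0.028,-0.037,0],"twist":[0,0,0],"gripper":1},{"translation":[-0.028,-0.037,0],"twist":[0,0,0],"gripper":1},{"translation":[-0.028,-0.037,0],"twist":[0,0,0],"gripper":1}], "squeeze": 50}}

```text
clock: 0.9
tcp_pos: [343.5, 428.2, 248.2]
orientation: [-3.141, -0.0, 3.142]
force: [0.2, 0.0, -0.2]
gripper_width: 85.8
finger_force: 0.0
```

>>> {"fn": "apply_moves", "kwargs": {"deltas": [{"translation":[-0.0275,-0.0375,0.02],"twist":[0,0,0],"gripper":1},{"translation":[-0.0275,-0.0375,0.02],"twist":[0,0,0],"gripper":1},{"translation":[-0.0275,-0.0375,0.02],"twist":[0,0,0],"gripper":1},{"translation":[-0.0275,-0.0375,0.02],"twist":[0,0,0],"gripper":1},{"translation":[-0.0275,-0.0375,0.02],"twist":[0,0,0],"gripper":1},{"translation":[-0.0275,-0.0375,0.02],"twist":[0,0,0],"gripper":1},{"translation":[0,0,0],"twist":[0,0,0],"gripper":1},{"translation":[0,0,0],"twist":[0,0,0],"gripper":1}]}}

```text
clock: 1.7
tcp_pos: [505.8, 206.4, 129.1]
orientation: [-3.141, -0.001, 3.139]
force: [-0.2, 0.8, -0.8]
gripper_width: 85.4
finger_force: 0.0
```

```bash
python3 - <<'E'
from rig import sensors,optics
import cv2
for i in range(3):
    o=sensors.observe();print(o["clock"],o["tcp_pos"],o["orientation"]);im=optics.camera("scene")
cv2.imwrite("pics/s1.png",im[100:250,250:450])
cv2.imwrite("pics/s1.png",cv2.resize(im[60:240,250:470],None,fx=3.3,fy=3.3,interpolation=cv2.INTER_CUBIC))
E
```

```text
1.7 [505.77347547 206.43858598 129.06053937] [-3.14057049e+00 -1.29557673e-03  3.13896942e+00]
1.75 [505.42507226 207.84658422 129.58877144] [-3.14146671e+00 -7.12421674e-04  3.14116256e+00]
1.8 [505.27618868 208.62451398 129.89977282] [ 3.14123218e+00 -2.15139558e-04 -3.14064209e+00]
```

View pics/s1.png

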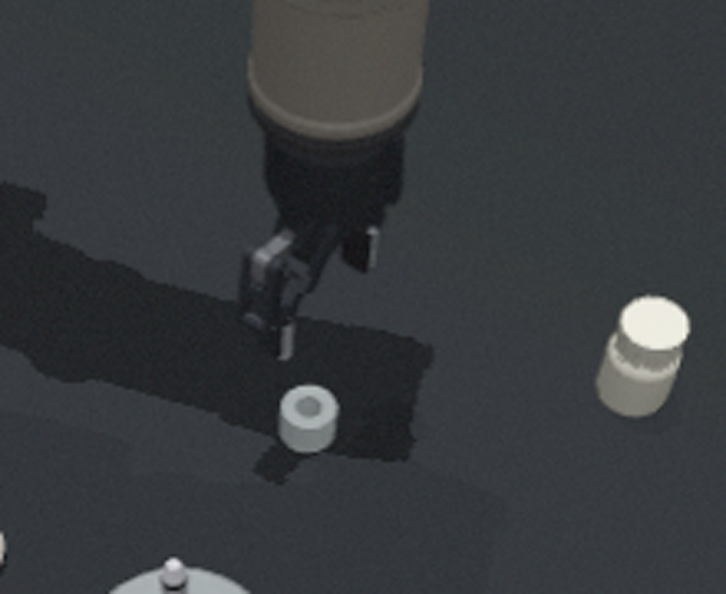

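The picture shows the open gripper above the sleeve at crop (309,417), with nothing in the way. Next I'll correct xy and descend.

>>> {"fn": "apply_moves", "kwargs": {"deltas": [{"translation":[-0.0032,-0.0052,0.015],"twist":[0,0,0],"gripper":1},{"translation":[0,0,0.015],"twist":[0,0,0],"gripper":1},{"translation":[0,0,0.015],"twist":[0,0,0],"gripper":1},{"translation":[0,0,0.015],"twist":[0,0,0],"gripper":1},{"translation":[0,0,0.015],"twist":[0,0,0],"gripper":1},{"translation":[0,0,0],"twist":[0,0,0],"gripper":1},{"translation":[0,0,0],"twist":[0,0,0],"gripper":1},{"translation":[0,0,0],"twist":[0,0,0],"gripper":1}]}}

```text
clock: 2.65
tcp_pos: [509.1, 203.2, 55.8]
orientation: [3.141, 0.001, -3.141]
force: [-0.5, 0.6, 0.6]
gripper_width: 85.1
finger_force: 0.0
```

>>> {"fn": "apply_moves", "kwargs": {"deltas": [{"translation":[0.0005,0,0.01],"twist":[0,0,0],"gripper":1},{"translation":[0,0,0.01],"twist":[0,0,0],"gripper":1},{"translation":[0,0,0.01],"twist":[0,0,0],"gripper":1},{"translation":[0,0,0],"twist":[0,0,0],"gripper":1},{"translation":[0,0,0],"twist":[0,0,0],"gripper":0.6},{"translation":[0,0,0],"twist":[0,0,0],"gripper":0.55},{"translation":[0,0,0],"twist":[0,0,0],"gripper":0.3},{"translation":[0,0,0],"twist":[0,0,0],"gripper":0.2}], "squeeze": 40}}

```text
clock: 3.45
tcp_pos: [508.6, 202.6, 25.3]
orientation: [3.141, 0.0, 3.141]
force: [-1.9, 0.4, 3.4]
gripper_width: 37.9
finger_force: 40.0
```

>>> {"fn": "apply_moves", "kwargs": {"deltas": [{"translation":[0,0,0],"twist":[0,0,0],"gripper":0.2},{"translation":[0,0,0],"twist":[0,0,0],"gripper":0.2},{"translation":[0,0,0],"twist":[0,0,0],"gripper":0.2},{"translation":[0,0,0],"twist":[0,0,0],"gripper":0.2}]}}

```text
clock: 3.85
tcp_pos: [508.6, 202.6, 25.3]
orientation: [3.141, 0.001, 3.142]
force: [-1.6, -1.2, 6.7]
gripper_width: 38.2
finger_force: 40.3
```

>>> {"fn": "apply_moves", "kwargs": {"deltas": [{"translation":[0,0,-0.01],"twist":[0,0,0],"gripper":0.2},{"translation":[0,0,-0.02],"twist":[0,0,0],"gripper":0.2},{"translation":[0,0,-0.025],"twist":[0,0,0],"gripper":0.2},{"translation":[0,0,-0.025],"twist":[0,0,0],"gripper":0.2},{"translation":[0,0,-0.025],"twist":[0,0,0],"gripper":0.2},{"translation":[0,0,-0.02],"twist":[0,0,0],"gripper":0.2},{"translation":[0,0,-0.015],"twist":[0,0,0],"gripper":0.2},{"translation":[0,0,0],"twist":[0,0,0],"gripper":0.2}]}}

```text
clock: 4.65
tcp_pos: [509.3, 203.0, 167.4]
orientation: [3.139, 0.003, 3.141]
force: [-0.1, 0.4, -0.9]
gripper_width: 38.1
finger_force: 40.3
```

>>> {"fn": "apply_moves", "kwargs": {"deltas": [{"translation":[-0.005,-0.025,0],"twist":[0,0,0],"gripper":0.2},{"translation":[-0.005,-0.03,0],"twist":[0,0,0],"gripper":0.2},{"translation":[-0.006,-0.03,0],"twist":[0,0,0],"gripper":0.2},{"translation":[-0.006,-0.03,0],"twist":[0,0,0],"gripper":0.2},{"translation":[-0.006,-0.03,0],"twist":[0,0,0],"gripper":0.2},{"translation":[-0.005,-0.03,0],"twist":[0,0,0],"gripper":0.2},{"translation":[-0.005,-0.026,0],"twist":[0,0,0],"gripper":0.2},{"translation":[0,0,0],"twist":[0,0,0],"gripper":0.2}]}}

```text
clock: 5.45
tcp_pos: [546.3, -2.5, 164.4]
orientation: [-3.14, -0.0, 3.137]
force: [-1.0, 0.5, -0.7]
gripper_width: 38.1
finger_force: 40.4
```

>>> {"fn": "apply_moves", "kwargs": {"deltas": [{"translation":[0,0,0],"twist":[0,0,0],"gripper":0.2},{"translation":[0,0,0],"twist":[0,0,0],"gripper":0.2},{"translation":[0,0,0],"twist":[0,0,0],"gripper":0.2}]}}

```text
clock: 5.75
tcp_pos: [546.1, 2.6, 164.6]
orientation: [3.141, -0.0, -3.14]
force: [-0.6, -0.2, -0.4]
gripper_width: 38.4
finger_force: 40.4
```

```bash
python3 - <<'E'
from rig import sensors,optics
import cv2,numpy as np
from h import *
a=optics.camera("scene");b=optics.camera("top");print(sensors.observe()["tcp_pos"])
S,T=Cam("scene"),Cam("top")
print(S.proj([546.5,1,139.5]),S.proj([546.5,1,169.5]),S.proj([546.5,1,117]),T.proj([546.5,1,139.5]))
f=lambda im,x,y,r=50:cv2.resize(im[y-r:y+r,x-r:x+r],(390,390),interpolation=cv2.INTER_CUBIC)
cv2.imwrite("pics/s2.png",np.hstack([f(a,304,230),f(b,313,268)]))
E
```

```text
[546.25923073   2.33119873 164.73617831]
[301.49851338 224.43922429] [301.03450418 215.83231373] [301.82950992 230.58209622] [313.39170168 263.30244106]
```

View pics/s2.png

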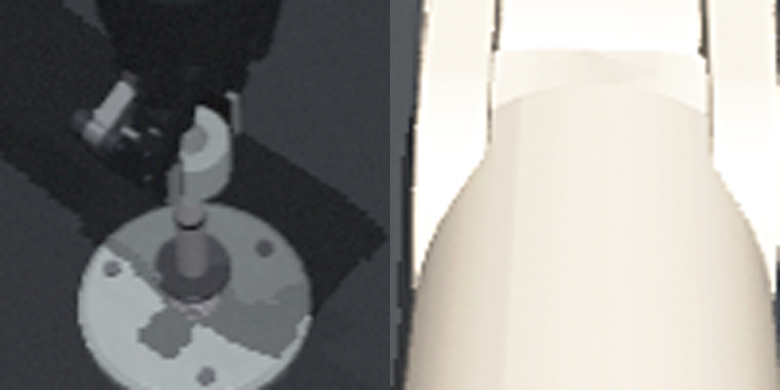

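```bash
python3 - <<'E'
from h import *
im=optics.camera("scene");cv2.imwrite("pics/s3.png",im)
np.set_printoptions(precision=2,suppress=True,linewidth=200)
S=Cam("scene"); X=np.array([546.2,2.3,169.5])
J=np.stack([S.proj(X+10*e)-S.proj(X-10*e) for e in np.eye(3)],1)/20; print("px/mm",J)
g=cv2.cvtColor(im,cv2.COLOR_BGR2GRAY)
print(g[204:240,294:322])
def circ(c,z,r=20): return np.array([S.proj([c[0]+r*np.cos(a),c[1]+r*np.sin(a),z]) for a in np.linspace(0,6.28,73)])
for z in(139.5,169.5):
    p=circ(X,z);print(z,p.min(0),p.max(0),S.proj([X[0],X[1],z]))
E
```

```text
px/mm [[ 0.42  0.32 -0.02]
 [ 0.26 -0.35 -0.3 ]]
[[ 28  24  28 ...  60  59  59]
 [ 28  29  31 ...  58  57  59]
 [ 30  28  26 ...  58  59  57]
 ...
 [125 124 124 ... 123 119 108]
 [124 124 125 ... 123 123 122]
 [122 124 126 ... 123 124 123]]
139.5 [291.49 215.34] [312.07 232.66] [301.78 223.91]
169.5 [290.74 206.58] [311.91 224.2 ] [301.33 215.29]
```

The spacer is centred on the post to about 2 mm in the scene view (rim at px (313,207–232), expected (312,207–233)). That is inside the cone's capture range, so I'll nudge and descend.

>>> {"fn": "apply_moves", "kwargs": {"deltas": [{"translation":[0.0005,-0.0012,0.01],"twist":[0,0,0],"gripper":0.2},{"translation":[0,0,0.008],"twist":[0,0,0],"gripper":0.2},{"translation":[0,0,0.005],"twist":[0,0,0],"gripper":0.2},{"translation":[0,0,0.005],"twist":[0,0,0],"gripper":0.2},{"translation":[0,0,0],"twist":[0,0,0],"gripper":0.2},{"translation":[0,0,0],"twist":[0,0,0],"gripper":0.2}]}}

```text
clock: 6.5
tcp_pos: [545.9, 0.2, 136.7]
orientation: [-3.141, -0.0, 3.141]
force: [0.4, -0.6, -0.6]
gripper_width: 37.9
finger_force: 40.4
```

>>> {"fn": "apply_moves", "kwargs": {"deltas": [{"translation":[0,0,0.003],"twist":[0,0,0],"gripper":0.2},{"translation":[0,0,0.003],"twist":[0,0,0],"gripper":0.2},{"translation":[0,0,0.003],"twist":[0,0,0],"gripper":0.2},{"translation":[0,0,0],"twist":[0,0,0],"gripper":0.2},{"translation":[0,0,0],"twist":[0,0,0],"gripper":0.2}]}}

```text
clock: 7.0
tcp_pos: [545.8, 0.3, 127.7]
orientation: [-3.141, -0.0, 3.142]
force: [0.5, 0.3, -0.0]
gripper_width: 38.1
finger_force: 40.4
```

>>> {"fn": "apply_moves", "kwargs": {"deltas": [{"translation":[0,0,0.008],"twist":[0,0,0],"gripper":0.2},{"translation":[0,0,0.01],"twist":[0,0,0],"gripper":0.2},{"translation":[0,0,0.01],"twist":[0,0,0],"gripper":0.2},{"translation":[0,0,0.01],"twist":[0,0,0],"gripper":0.2},{"translation":[0,0,0.007],"twist":[0,0,0],"gripper":0.2},{"translation":[0,0,0.004],"twist":[0,0,0],"gripper":0.2},{"translation":[0,0,0],"twist":[0,0,0],"gripper":0.2},{"translation":[0,0,0],"twist":[0,0,0],"gripper":0.2}]}}

```text
clock: 7.8
tcp_pos: [545.7, 0.2, 78.8]
orientation: [-3.142, -0.0, 3.141]
force: [1.2, -0.3, -0.1]
gripper_width: 38.1
finger_force: 40.5
```

>>> {"fn": "apply_moves", "kwargs": {"deltas": [{"translation":[0,0,0.0015],"twist":[0,0,0],"gripper":0.2},{"translation":[0,0,0.001],"twist":[0,0,0],"gripper":0.2},{"translation":[0,0,0.001],"twist":[0,0,0],"gripper":0.2},{"translation":[0,0,0],"twist":[0,0,0],"gripper":0.2},{"translation":[0,0,0],"twist":[0,0,0],"gripper":0.2}]}}

```text
clock: 8.3
tcp_pos: [545.8, 0.3, 75.3]
orientation: [3.142, 0.0, 3.142]
force: [0.3, 0.1, 0.0]
gripper_width: 37.8
finger_force: 40.6
```

>>> {"fn": "apply_moves", "kwargs": {"deltas": [{"translation":[0,0,0.0008],"twist":[0,0,0],"gripper":0.2},{"translation":[0,0,0],"twist":[0,0,0],"gripper":0.2},{"translation":[0,0,0],"twist":[0,0,0],"gripper":0.2}]}}

```text
clock: 8.6
tcp_pos: [545.8, 0.3, 74.5]
orientation: [-3.142, -0.0, 3.142]
force: [-1.3, 0.9, 1.5]
gripper_width: 38.2
finger_force: 40.8
```

>>> {"fn": "apply_moves", "kwargs": {"deltas": [{"translation":[0,0,0],"twist":[0,0,0],"gripper":0.7},{"translation":[0,0,0],"twist":[0,0,0],"gripper":0.85},{"translation":[0,0,0],"twist":[0,0,0],"gripper":1},{"translation":[0,0,0],"twist":[0,0,0],"gripper":1},{"translation":[0,0,-0.01],"twist":[0,0,0],"gripper":1},{"translation":[0,0,-0.03],"twist":[0,0,0],"gripper":1},{"translation":[0,0,-0.03],"twist":[0,0,0],"gripper":1},{"translation":[0,0,-0.03],"twist":[0,0,0],"gripper":1}]}}

```text
clock: 9.4
tcp_pos: [545.7, 0.1, 176.3]
orientation: [-3.141, 0.0, 3.141]
force: [0.7, 0.2, -0.3]
gripper_width: 85.1
finger_force: 0.0
```

>>> {"fn": "apply_moves", "kwargs": {"deltas": [{"translation":[0.004,-0.02,0],"twist":[0,0,0],"gripper":1},{"translation":[0.006,-0.035,0],"twist":[0,0,0],"gripper":1},{"translation":[0.006,-0.035,0],"twist":[0,0,0],"gripper":1},{"translation":[0.006,-0.035,0],"twist":[0,0,0],"gripper":1},{"translation":[0.006,-0.035,0],"twist":[0,0,0],"gripper":1},{"translation":[0.006,-0.035,0],"twist":[0,0,0],"gripper":1},{"translation":[0.004,-0.02,0],"twist":[0,0,0],"gripper":1},{"translation":[0,0,0],"twist":[0,0,0],"gripper":1}]}}

```text
clock: 10.2
tcp_pos: [506.8, -218.0, 175.3]
orientation: [-3.14, 0.0, 3.137]
force: [0.9, 0.2, 0.4]
gripper_width: 85.6
finger_force: 0.0
```

```bash
python3 - <<'E'
from h import *
from rig import sensors
a=optics.camera("scene");b=optics.camera("scene");b=optics.camera("scene");b=optics.camera("top");print(sensors.observe()["tcp_pos"],sensors.observe()["gripper_width"])
f=lambda im,x,y,r=50:cv2.resize(im[y-r:y+r,x-r:x+r],(390,390),interpolation=cv2.INTER_CUBIC)
cv2.imwrite("pics/s4.png",np.hstack([f(a,304,240,35),f(a,223,310)]))
E
```

```text
[ 508.15496683 -213.74623221  174.79549953] 85.16368589246058
```

View pics/s4.png

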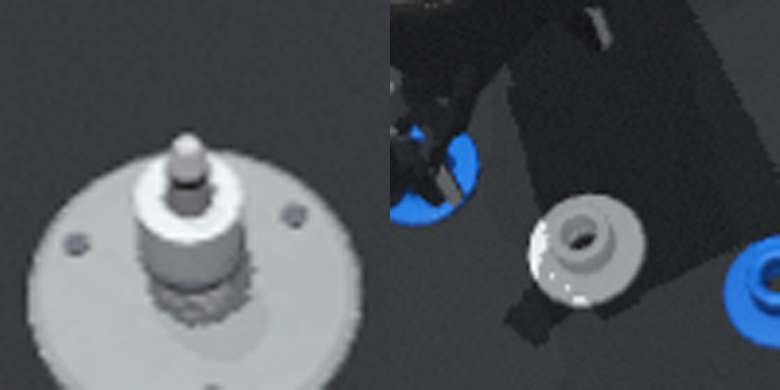

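The spacer sits upright on the seat (crop (189,205)) and the gripper is above the white hub at crop (587,250). Next I'll descend to the hub.

>>> {"fn": "apply_moves", "kwargs": {"deltas": [{"translation":[0.001,-0.0025,0.015],"twist":[0,0,0],"gripper":1},{"translation":[0,0,0.025],"twist":[0,0,0],"gripper":1},{"translation":[0,0,0.025],"twist":[0,0,0],"gripper":1},{"translation":[0,0,0.025],"twist":[0,0,0],"gripper":1},{"translation":[0,0,0.02],"twist":[0,0,0],"gripper":1},{"translation":[0,0,0.01],"twist":[0,0,0],"gripper":1},{"translation":[0,0,0],"twist":[0,0,0],"gripper":1},{"translation":[0,0,0],"twist":[0,0,0],"gripper":1}]}}

```text
clock: 11.2
tcp_pos: [507.3, -217.0, 55.2]
orientation: [-3.142, 0.0, -3.141]
force: [0.6, 0.5, -0.7]
gripper_width: 85.4
finger_force: 0.0
```

>>> {"fn": "apply_moves", "kwargs": {"deltas": [{"translation":[0,0.0005,0.012],"twist":[0,0,0],"gripper":1},{"translation":[0,0,0.012],"twist":[0,0,0],"gripper":1},{"translation":[0,0,0.006],"twist":[0,0,0],"gripper":1},{"translation":[0,0,0],"twist":[0,0,0],"gripper":1},{"translation":[0,0,0],"twist":[0,0,0],"gripper":0.6},{"translation":[0,0,0],"twist":[0,0,0],"gripper":0.5},{"translation":[0,0,0],"twist":[0,0,0],"gripper":0.3},{"translation":[0,0,0],"twist":[0,0,0],"gripper":0.2}], "squeeze": 60}}

```text
clock: 12.0
tcp_pos: [507.1, -216.7, 24.9]
orientation: [-3.142, 0.001, -3.142]
force: [-7.5, 3.2, 27.5]
gripper_width: 29.7
finger_force: 57.5
```

>>> {"fn": "apply_moves", "kwargs": {"deltas": [{"translation":[0,0,0],"twist":[0,0,0],"gripper":0.1},{"translation":[0,0,0],"twist":[0,0,0],"gripper":0.1},{"translation":[0,0,0],"twist":[0,0,0],"gripper":0.1},{"translation":[0,0,0],"twist":[0,0,0],"gripper":0.1}]}}

```text
clock: 12.4
tcp_pos: [507.1, -216.8, 25.1]
orientation: [-3.142, 0.001, -3.142]
force: [-1.9, 2.0, 9.1]
gripper_width: 29.7
finger_force: 58.7
```

>>> {"fn": "apply_moves", "kwargs": {"deltas": [{"translation":[0,0,-0.01],"twist":[0,0,0],"gripper":0.1},{"translation":[0,0,-0.02],"twist":[0,0,0],"gripper":0.1},{"translation":[0,0,-0.025],"twist":[0,0,0],"gripper":0.1},{"translation":[0,0,-0.025],"twist":[0,0,0],"gripper":0.1},{"translation":[0,0,-0.025],"twist":[0,0,0],"gripper":0.1},{"translation":[0,0,-0.02],"twist":[0,0,0],"gripper":0.1},{"translation":[0,0,-0.015],"twist":[0,0,0],"gripper":0.1},{"translation":[0,0,0],"twist":[0,0,0],"gripper":0.1}]}}

```text
clock: 13.2
tcp_pos: [507.8, -217.1, 166.9]
orientation: [-3.141, 0.004, 3.141]
force: [-0.2, 0.1, -1.5]
gripper_width: 29.5
finger_force: 59.7
```

>>> {"fn": "apply_moves", "kwargs": {"deltas": [{"translation":[-0.004,-0.0,0],"twist":[0,0,0],"gripper":0.1},{"translation":[-0.005,0.03,0],"twist":[0,0,0],"gripper":0.1},{"translation":[-0.006,0.035,0],"twist":[0,0,0],"gripper":0.1},{"translation":[-0.006,0.035,0],"twist":[0,0,0],"gripper":0.1},{"translation":[-0.006,0.035,0],"twist":[0,0,0],"gripper":0.1},{"translation":[-0.006,0.035,0],"twist":[0,0,0],"gripper":0.1},{"translation":[-0.004,0.03,0],"twist":[0,0,0],"gripper":0.1},{"translation":[-0.002,0.015,0],"twist":[0,0,0],"gripper":0.1}]}}

```text
clock: 14.0
tcp_pos: [545.7, 1.3, 163.4]
orientation: [3.141, -0.002, -3.139]
force: [-0.9, -0.3, -1.2]
gripper_width: 29.8
finger_force: 59.7
```

>>> {"fn": "apply_moves", "kwargs": {"deltas": [{"translation":[0,0,0],"twist":[0,0,0],"gripper":0.1},{"translation":[0,0,0],"twist":[0,0,0],"gripper":0.1},{"translation":[0,0,0],"twist":[0,0,0],"gripper":0.1},{"translation":[0,0,0],"twist":[0,0,0],"gripper":0.1}]}}

```text
clock: 14.4
tcp_pos: [545.7, -3.0, 164.4]
orientation: [-3.141, -0.0, 3.14]
force: [0.3, -0.2, -1.2]
gripper_width: 29.7
finger_force: 59.7
```

>>> {"fn": "apply_moves", "kwargs": {"deltas": [{"translation":[-0.0004,0.0037,0],"twist":[0,0,0],"gripper":0.1},{"translation":[0,0,0.01],"twist":[0,0,0],"gripper":0.1},{"translation":[0,0,0.008],"twist":[0,0,0],"gripper":0.1},{"translation":[0,0,0.005],"twist":[0,0,0],"gripper":0.1},{"translation":[0,0,0.005],"twist":[0,0,0],"gripper":0.1},{"translation":[0,0,0],"twist":[0,0,0],"gripper":0.1},{"translation":[0,0,0],"twist":[0,0,0],"gripper":0.1}]}}

```text
clock: 15.1
tcp_pos: [546.3, 1.9, 136.4]
orientation: [-3.141, -0.0, 3.141]
force: [-0.1, -0.5, -1.3]
gripper_width: 29.4
finger_force: 59.7
```

>>> {"fn": "apply_moves", "kwargs": {"deltas": [{"translation":[0,0,0.003],"twist":[0,0,0],"gripper":0.1},{"translation":[0,0,0.003],"twist":[0,0,0],"gripper":0.1},{"translation":[0,0,0.003],"twist":[0,0,0],"gripper":0.1},{"translation":[0,0,0],"twist":[0,0,0],"gripper":0.1},{"translation":[0,0,0],"twist":[0,0,0],"gripper":0.1}]}}

```text
clock: 15.6
tcp_pos: [546.2, 1.3, 127.1]
orientation: [-3.141, -0.0, 3.141]
force: [0.7, -5.4, -3.9]
gripper_width: 29.7
finger_force: 59.7
```

The hub is on the post and touching one side, with a −y force. I'll shift about 1 mm to −y.

>>> {"fn": "apply_moves", "kwargs": {"deltas": [{"translation":[0,-0.0013,0],"twist":[0,0,0],"gripper":0.1},{"translation":[0,0,0],"twist":[0,0,0],"gripper":0.1},{"translation":[0,0,0],"twist":[0,0,0],"gripper":0.1}]}}

```text
clock: 15.9
tcp_pos: [546.2, 0.9, 127.4]
orientation: [3.141, -0.0, -3.142]
force: [-0.2, 0.0, -0.5]
gripper_width: 29.8
finger_force: 60.0
```

>>> {"fn": "apply_moves", "kwargs": {"deltas": [{"translation":[0,-0.0005,0.004],"twist":[0,0,0],"gripper":0.1},{"translation":[0,0,0.005],"twist":[0,0,0],"gripper":0.1},{"translation":[0,0,0.005],"twist":[0,0,0],"gripper":0.1},{"translation":[0,0,0.003],"twist":[0,0,0],"gripper":0.1},{"translation":[0,0,0.001],"twist":[0,0,0],"gripper":0.1},{"translation":[0,0,0],"twist":[0,0,0],"gripper":0.1},{"translation":[0,0,0],"twist":[0,0,0],"gripper":0.1}]}}

```text
clock: 16.6
tcp_pos: [546.3, 0.2, 109.6]
orientation: [-3.142, 0.0, 3.141]
force: [0.4, -0.5, -0.8]
gripper_width: 29.6
finger_force: 60.0
```

>>> {"fn": "apply_moves", "kwargs": {"deltas": [{"translation":[0,0,0.001],"twist":[0,0,0],"gripper":0.1},{"translation":[0,0,0.001],"twist":[0,0,0],"gripper":0.1},{"translation":[0,0,0.001],"twist":[0,0,0],"gripper":0.1},{"translation":[0,0,0.0005],"twist":[0,0,0],"gripper":0.1},{"translation":[0,0,0],"twist":[0,0,0],"gripper":0.1},{"translation":[0,0,0],"twist":[0,0,0],"gripper":0.1}]}}

```text
clock: 17.2
tcp_pos: [546.3, 0.2, 106.0]
orientation: [-3.142, -0.0, 3.142]
force: [-0.0, 0.1, -0.4]
gripper_width: 29.5
finger_force: 60.0
```

>>> {"fn": "apply_moves", "kwargs": {"deltas": [{"translation":[0,0,0.001],"twist":[0,0,0],"gripper":0.1},{"translation":[0,0,0],"twist":[0,0,0],"gripper":0.1},{"translation":[0,0,0],"twist":[0,0,0],"gripper":0.1}]}}

```text
clock: 17.5
tcp_pos: [546.4, 0.2, 105.1]
orientation: [3.142, 0.0, 3.142]
force: [0.3, 0.5, 1.6]
gripper_width: 29.6
finger_force: 60.1
```

>>> {"fn": "apply_moves", "kwargs": {"deltas": [{"translation":[0,0,0.001],"twist":[0,0,0],"gripper":0.1},{"translation":[0,0,0],"twist":[0,0,0],"gripper":0.1},{"translation":[0,0,0],"twist":[0,0,0],"gripper":0.1}]}}

```text
clock: 17.8
tcp_pos: [546.3, 0.2, 104.0]
orientation: [-3.142, 0.0, 3.142]
force: [0.8, 0.5, 0.7]
gripper_width: 29.8
finger_force: 60.2
```

>>> {"fn": "apply_moves", "kwargs": {"deltas": [{"translation":[0,0,0.002],"twist":[0,0,0],"gripper":0.1},{"translation":[0,0,0],"twist":[0,0,0],"gripper":0.1},{"translation":[0,0,0],"twist":[0,0,0],"gripper":0.1}]}}

```text
clock: 18.1
tcp_pos: [546.4, 0.2, 102.0]
orientation: [-3.142, 0.0, 3.141]
force: [1.0, -0.6, 3.2]
gripper_width: 29.7
finger_force: 60.3
```

The force matches the spring at about 3 mm of travel, so contact was at TCP z ≈ 105. I'll press on to about 12.5 mm.

>>> {"fn": "apply_moves", "kwargs": {"deltas": [{"translation":[0,0,0.002],"twist":[0,0,0],"gripper":0.1},{"translation":[0,0,0.002],"twist":[0,0,0],"gripper":0.1},{"translation":[0,0,0.002],"twist":[0,0,0],"gripper":0.1},{"translation":[0,0,0.001],"twist":[0,0,0],"gripper":0.1},{"translation":[0,0,0],"twist":[0,0,0],"gripper":0.1},{"translation":[0,0,0],"twist":[0,0,0],"gripper":0.1},{"translation":[0,0,0],"twist":[0,0,0],"gripper":0.1}]}}

```text
clock: 18.8
tcp_pos: [546.4, 0.2, 95.1]
orientation: [3.142, 0.0, 3.142]
force: [-0.6, -1.0, 6.9]
gripper_width: 29.9
finger_force: 60.8
```

>>> {"fn": "apply_moves", "kwargs": {"deltas": [{"translation":[0,0,0.001],"twist":[0,0,0],"gripper":0.1},{"translation":[0,0,0.001],"twist":[0,0,0],"gripper":0.1},{"translation":[0,0,0.0005],"twist":[0,0,0],"gripper":0.1},{"translation":[0,0,0],"twist":[0,0,0],"gripper":0.1},{"translation":[0,0,0],"twist":[0,0,0],"gripper":0.1},{"translation":[0,0,0],"twist":[0,0,0],"gripper":0.1},{"translation":[0,0,0],"twist":[0,0,0],"gripper":0.1},{"translation":[0,0,0],"twist":[0,0,0],"gripper":0.1}]}}

```text
clock: 19.6
tcp_pos: [546.4, 0.2, 92.6]
orientation: [3.141, 0.0, 3.142]
force: [-1.0, 0.0, 8.7]
gripper_width: 29.6
finger_force: 60.9
```

```bash
python3 - <<'E'
from h import *
from rig import sensors
F=[]
for i in range(20):
    a=optics.camera("scene"); o=sensors.observe(); F.append(np.r_[o["force"],o["tcp_pos"][2]])
print(np.mean(F,0),np.std(F,0),o["finger_force"])
cv2.imwrite("pics/s5.png",cv2.resize(a[190:310,234:374],None,fx=5.5,fy=5,interpolation=cv2.INTER_CUBIC)[:600,:790])
E
```

```text
[-1.2322456   0.19679829  8.93472124 92.64340377] [0.54059894 0.58546075 0.3928294  0.01379194] 60.9445783495903
```

View pics/s5.png

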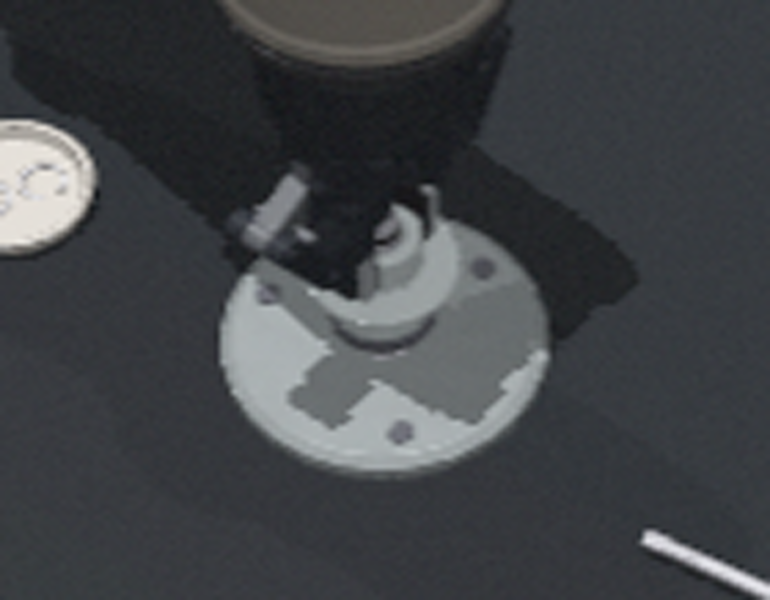

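The bushing is on the post, flange down over the spacer, at crop (390,270). The wrist reads 8.9 N, and with the hub's weight that makes about 10 N on the spacer. The seat is about 12.5 mm down and still. I'll hold a little longer and hand in.

>>> {"fn": "apply_moves", "kwargs": {"deltas": [{"translation":[0,0,0],"twist":[0,0,0],"gripper":0.1},{"translation":[0,0,0],"twist":[0,0,0],"gripper":0.1},{"translation":[0,0,0],"twist":[0,0,0],"gripper":0.1},{"translation":[0,0,0],"twist":[0,0,0],"gripper":0.1},{"translation":[0,0,0],"twist":[0,0,0],"gripper":0.1},{"translation":[0,0,0],"twist":[0,0,0],"gripper":0.1},{"translation":[0,0,0],"twist":[0,0,0],"gripper":0.1},{"translation":[0,0,0],"twist":[0,0,0],"gripper":0.1}]}}

```text
clock: 21.4
tcp_pos: [546.4, 0.2, 92.7]
orientation: [3.142, 0.0, 3.142]
force: [-1.4, 0.1, 7.9]
gripper_width: 29.7
finger_force: 60.9
```

>>> {"fn": "apply_moves", "kwargs": {"deltas": [{"translation":[0,0,0],"twist":[0,0,0],"gripper":0.1},{"translation":[0,0,0],"twist":[0,0,0],"gripper":0.1},{"translation":[0,0,0],"twist":[0,0,0],"gripper":0.1},{"translation":[0,0,0],"twist":[0,0,0],"gripper":0.1},{"translation":[0,0,0],"twist":[0,0,0],"gripper":0.1},{"translation":[0,0,0],"twist":[0,0,0],"gripper":0.1},{"translation":[0,0,0],"twist":[0,0,0],"gripper":0.1},{"translation":[0,0,0],"twist":[0,0,0],"gripper":0.1}]}}

```text
clock: 22.2
tcp_pos: [546.4, 0.2, 92.7]
orientation: [3.141, 0.0, 3.141]
force: [-2.3, 0.1, 8.3]
gripper_width: 29.7
finger_force: 60.9
```

```bash
python3 -c "
from rig import ticket
print(ticket.close_job())"
```

```text
the job is handed in; nothing more can be done
None
```

The spacer and the flanged bushing are on the post, and I handed the job in at about 22 s with the gripper still holding the bushing down at about 10 N, seat about 12.5 mm down; no verdict came back.

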